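# Hold the glass cell in the light path

## Robot

A 6-joint arm with a two-finger parallel gripper is mounted at the origin on the work surface. World frame = base frame: x ahead of the robot, y to its left, z up, the work surface at z = 0. Lengths are in m, angles in rad, forces in N, time in s.
With the tool pointing down it reaches from about 0.35 to 0.875 m from the base axis. Payload 15.5 kg.
Tool frame: the origin (TCP) lies at the very end of the fingers, on their centre line; the grasp point (between the pads) lies 19 mm behind it (arm.grip_depth is the distance from the TCP to the grasp point, in m); z points along the fingers, y is the direction in which the jaws open and shut (so a half turn about z gives the same grasp; the last joint's range is limited). The gripper opens to 85 mm and grips with 20 to 120 N. Pads are 22 mm wide; open, the fingers measure 114 mm over their backs; the gripper's body (76 mm by 85 mm) begins 54 mm behind the grasp point. The pads swing forward as they close: fully open they stand 13 mm farther back than shut.
Start: joints at [-0.096, 0.494, 1.345, -0, 1.302, -0.096], TCP at [0.625, 0, 0.231] pointing down, gripper open.
Joint ranges: [-2.91, 2.91], [-0.82, 2.16], [0.22, 2.67], [-1.22, 4.37], [0.12, 2.79], [-3.08, 3.08]. Speed limits (rad/s): [1.89, 1.89, 2.57, 3.01, 3.01, 3.01].

## Interface

Orientations are given as a unit quaternion [x, y, z, w].
In Python, from bench import arm gives the robot as it stands.
- The arm moves only by the shell command python3 -m jog 'ROWS'. ROWS is JSON, a list of rows, each a list of 5 numbers: the opening, from 0 (shut) to 1 (fully open), then the shift along the tool's x, y, z in m, then the turn about the tool's z in rad. In form: [[fingers, tx, ty, tz, yaw], ...]. A call has 1 to 12 rows; each row is the pose to reach, as a shift and turn from the pose commanded when the call began, along the tool's axes at that moment; what a row does not reach only later rows make up. A row lasts 1/10 s, in which the tool goes at most 50 mm and 8.59 degrees, less where a joint would pass 70% of its speed; a pose out of reach is approached as far as the arm can. A call with a gripper value outside its range is refused whole. The fingers move at their own pace and stop on an object; the grip force is fixed at half the most. Time passes only in rows, so rows that repeat a pose let the fingers close. It gives the time, the measured TCP pose, the force and the opening at its end, in the units of the state.
- arm.get_obs(): the state, without advancing time (a new reading comes with each control period).
- arm.read_camera(name): name is "scene" or "side" or "wrist"; returns a dict with "pixels" (400x640x3 uint8, red, green, blue), "z_map" (400x640 float32, m along the optical axis (not along the pixel's ray), 0 where there is no reading), "camera_matrix" (3x3 intrinsics, pixels), "cam_to_world" (4x4, takes a point from camera to world coordinates). Camera axes: x right, y down, z forward; pixel columns grow to the right and rows downward; lengths in m; the calibration is good to about 2 mm. A picture is of the moment at which its call begins.
- arm.job_done(): hands the job in, once; it reports no verdict.
The state is a dict: "time_s": time; "joint_pos": joint angles; "joint_velocities": joint speeds; "joint_torque": joint torques, N m; "position": TCP position; "orientation": TCP orientation; "ft_force": force on the tool from outside, world axes, zero at the start; "torque": the same for the moment, N m; "gripper_width": finger opening in m.
Only numpy, scipy, OpenCV 4.12 (cv2) and the standard library are available. Lean on these libraries where they do the work, as an engineer would, in place of code of your own. Each camera call takes 0.05 s, during which the arm holds its last target. There are 200 camera calls.

## Task

The lamp has just been fitted in the light tester: first push the yellow lid of its lamp house fully shut. Then pick the blue-capped clear glass cell from the tray, with the fingers on its two frosted white faces only and never on its clear faces, and hold it upright and still in the middle of the gap between lamp lens and detector, clear faces square to the beam and the beam through the centre of the glass. Finish while holding it there in the gripper, resting on nothing, and leave the other cells and everything else on the bench where they are.

Things in the scene. Friction and masses are not known exactly. Their poses are not given: they have to be found in the camera images.
- tester: The fixed light tester; place and yaw vary. Origin: on the bench below the middle of the gap. Its y runs along the beam, from the blue detector (-y) to the grey lamp house (+y); x level, square to the beam; z up. Steel base plate 110 (x) by 330 (y), 12 mm thick, y from -150 to 180 mm.
- lamp_lens (a point): Face of the lamp's lens, 55 mm from the gap's middle on the tester's +y side, 95 mm above the bench; round steel mount of 34 mm diameter standing 10 mm out of the lamp house, an open-topped grey box 100 by 100 mm, centred at tester y = +115 mm, rim 122 mm above the bench.
- detector_lens (a point): Face of the detector's lens, 55 mm from the gap's middle on the tester's -y side, 95 mm above the bench; equal mount, standing 10 mm out of the blue detector block, 80 (x) by 70 (y) mm, centred at tester y = -100 mm, top 130 mm above the bench. The free gap between the lenses is 110 mm.
- beam_mid (a point): Middle of the light beam in the gap: 95 mm above the bench, straight above the tester's origin, axes as the tester's. The beam (drawn as a thin pale yellow rod without substance, 6 mm) runs level along y.
- lid (a joint): Angle of the lamp house's yellow lid: 0 is fully shut, grows as it opens upward (about the tester's +y axis), starts 0.6 to 1.1. The stiff hinge keeps it where it is left, and no latch: 1 to 2 N pushed on the top near the free edge closes it.
- lid_hinge (a point): Middle of the lid's hinge line, fixed on the tester (x +50, y +115, z 122 mm in its frame, axes as the tester's). The line runs along the tester's y. The shut lid reaches 103 mm from it towards the tester's -x; plate 104 mm wide, 8 mm thick, underside in the hinge line; a black tab 32 mm wide reaches 13 mm beyond the free edge.
- lid_edge (a point): Middle of the free edge on the lid's top face, 103 mm from the hinge line and 8 mm above the underside; moves with the lid. The lid's own x points from the free edge to the hinge, z out of its top face.
- tray: Fixed black tray with low grey rim, 108 by 258 mm, floor 6 mm and rim 12 mm above the bench, three glass cells standing on it. Origin: underside centre; y along its length. Place and yaw vary.
- cell: The cell to hold: clear pale-blue glass with BLUE cap, about 80 g. Origin: underside centre, z up. 30 mm between the clear faces (they look along its x), 26 mm between the frosted white faces (along its y; each 26 wide, from 2 to 52 mm high, 3 mm proud of the glass). Glass 54 mm high, cap 6 mm on top, narrower (26 by 18); 60 mm in all. Any yaw. A 15 N grip along its y holds it well.
- cell_mid (a point): Centre of the cell's glass, 27 mm above its underside; axes as the cell's.
- amber_cell: Bystander: same cell in amber glass with orange cap, upright on the tray. Origin: centre of underside. Cells stand at least 60 mm apart, centre to centre.
- green_cell: Bystander: same cell in green glass with green cap, upright on the tray. Origin: centre of underside.
- screw_jar: Bystander: small jar with red lid, 60 mm diameter, 75 mm high. Origin: centre of underside.
- tape_roll: Bystander: white tape roll lying flat, 90 mm diameter, 20 mm high. Origin: centre of underside.
- screwdriver: Bystander: screwdriver lying on the bench, handle towards its own -x. Origin on the bench below it.
- relay: Bystander: clear-cased relay 42 by 57 by 45 mm high. Origin: centre of underside.
- carton: Bystander: cardboard carton 90 by 120 by 60 mm high. Origin: centre of underside.
Mind the look-alikes: they are no part of the job. What is shaped like the cell but black or purple is not meant.

How it is judged:
By the outcome, as a careful person would: the job done as asked, in the order asked, and still so for the second after the job is handed in, while the arm keeps its last pose, push and grip.
It also fails if it takes over 54 s, if anything falls off the work surface, if the arm or the gripper's body presses on something with over 40 N, if the wrist force passes 120 N, or if a joint passes its speed limit or range.

## Working session

There is one attempt and no reset: what is moved stays moved. The work goes in short steps, Python scripts to look and compute and a shell command to move; the robot and the scene stay as the last step left them, time stands still between calls to the robot, and variables do not carry over. Pictures are saved under pics/ and viewed, about 8 in all and at most 12, crops included, and the job is handed in when it is done.

```bash
mkdir -p pics; cat > h.py <<'E'
import numpy as np, cv2
from bench import arm
def snap(n):
    c=arm.read_camera(n); np.savez(f'pics/{n}.npz',**c); return c
def load(n): return np.load(f'pics/{n}.npz')
def pt(c,u,v,r=1):
    z=c['z_map'][v-r:v+r+1,u-r:u+r+1]; z=np.median(z[z>0]); K=c['camera_matrix']
    p=np.array([(u-K[0,2])/K[0,0]*z,(v-K[1,2])/K[1,1]*z,z,1]); return (c['cam_to_world']@p)[:3]
def cloud(c):
    z=c['z_map'];K=c['camera_matrix'];v,u=np.mgrid[:400,:640]
    p=np.stack([(u-K[0,2])/K[0,0]*z,(v-K[1,2])/K[1,1]*z,z,np.ones_like(z)],-1); return (p@c['cam_to_world'].T)[...,:3]
def proj(c,p):
    q=np.linalg.inv(c['cam_to_world'])@np.append(p,1); q=c['camera_matrix']@q[:3]; return q[:2]/q[2]
E
python3 - <<'E'
from h import *
for n in['scene','side','wrist']:
    c=snap(n); cv2.imwrite(f'pics/{n}0.png',c['pixels'][...,::-1]); print(n,c['cam_to_world'].round(3).tolist(),c['camera_matrix'][0,0])
o=arm.get_obs();print(o['time_s'],o['position'],o['orientation'],o['gripper_width'])
E
```

```text
scene [[0.741, 0.549, -0.387, 1.056], [0.671, -0.612, 0.418, -0.424], [-0.007, -0.569, -0.822, 1.042], [0.0, 0.0, 0.0, 1.0]] 429.1497246902348
side [[0.764, -0.477, 0.434, 0.148], [-0.645, -0.57, 0.509, -0.48], [0.004, -0.669, -0.743, 0.845], [0.0, 0.0, 0.0, 1.0]] 389.27545602723563
wrist [[1.0, 0.001, -0.002, 0.626], [0.001, -0.96, -0.279, 0.072], [-0.002, 0.279, -0.96, 0.373], [0.0, 0.0, 0.0, 1.0]] 312.8562796326805
0.15 [6.24707248e-01 2.45458748e-05 2.30817951e-01] [ 7.07105186e-01  7.07108201e-01 -3.17795583e-04 -3.83584530e-04] 0.0853305051328862
```

View pics/scene0.png

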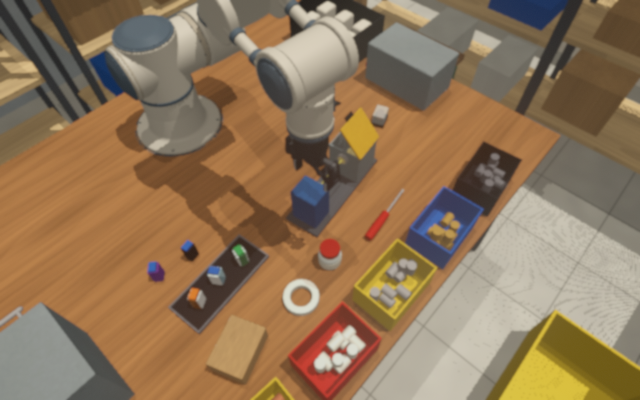

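View pics/side0.png

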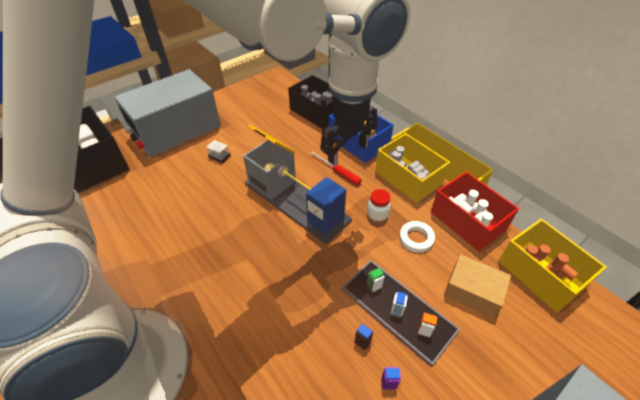

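Scene picture: the cell is the clear one with the blue cap in the tray, scene (216,275) / side (400,300). It could be confused with the black one (190,250), the purple one (155,270), the green (240,253) and the amber (197,297). The tester is at (330,185), with the yellow lid open at (360,133). Next, close crops.

```bash
python3 - <<'E'
from h import *
def crop(n,u,v,w,h,s):
    return cv2.resize(load(n)['pixels'][v:v+h,u:u+w,::-1],None,fx=s,fy=s,interpolation=cv2.INTER_CUBIC)
a=crop('scene',170,230,100,100,4);b=crop('scene',280,95,100,150,4)[:600]
c=crop('side',340,255,125,110,4)[:,:400]
d=crop('side',235,115,133,133,3)[:,:400]
cv2.imwrite('pics/c1.png',np.vstack([np.hstack([a[:300] if 0 else cv2.resize(a,(400,300*1)),cv2.resize(c,(400,300))]),np.hstack([cv2.resize(b,(400,300)),cv2.resize(d,(400,300))])]) if 0 else np.hstack([crop('side',345,260,120,105,3)[:300],crop('side',235,115,140,133,3)[:300]]))
cv2.imwrite('pics/c2.png',load('wrist')['pixels'][...,::-1])
E
```

```text
(no output)
```

View pics/c1.png

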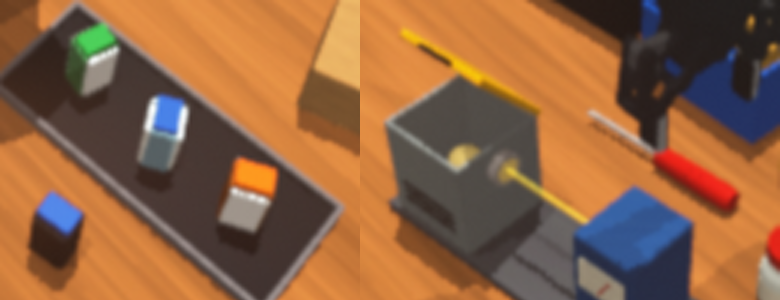

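View pics/c2.png

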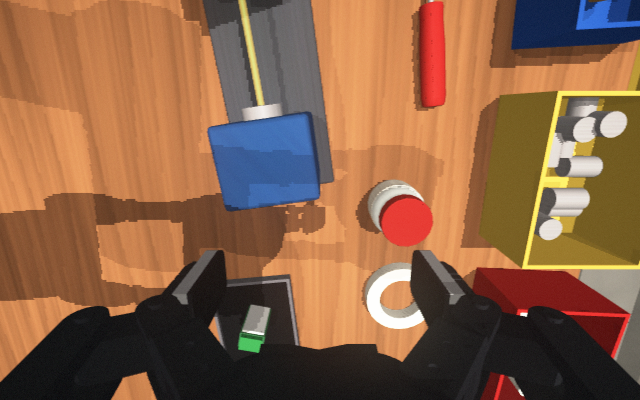

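The crop confirms the clear cell with the blue cap: its frosted faces are left and right in the side view, and a clear face points at the side camera. Now the geometry.

```bash
python3 - <<'E'
from h import *
def hsv(c): return cv2.cvtColor(c['pixels'],cv2.COLOR_RGB2HSV).astype(int)
def rect(P):
    r=cv2.minAreaRect((P[:,:2]*1000).astype(np.float32)); return np.round(r[0],1),np.round(r[1],1),round(r[2],1)
for n in['scene','side','wrist']:
    c=load(n);P=cloud(c);h=hsv(c);H,S,V=h[...,0],h[...,1],h[...,2];z=P[...,2]
    ok=c['z_map']>0
    blue=(H>100)&(H<125)&(S>120)
    reg=(P[...,0]>.3)&(P[...,0]<.85)&(P[...,1]<.5)&(P[...,1]>-.5)&ok
    m=blue&reg&(abs(z-.130)<.004)
    if m.sum()>20: print(n,'det top',rect(P[m]),m.sum(),np.median(z[m]))
    yel=(H>20)&(H<30)&(S>200)&reg&(P[...,1]>.05)&(P[...,0]<.75)&(z>.115)
    if yel.sum()>20:
        Q=P[yel];ce=Q.mean(0);u,s,vt=np.linalg.svd(Q-ce);print(n,'lid',yel.sum(),ce.round(4),vt[2].round(3),s.round(3),Q[:,2].min(),Q[:,2].max())
    dark=reg&(S<60)&(abs(z-.012)<.003)
    for nm,zz in(('cap',.066),):
        m=blue&reg&(abs(z-zz)<.006)&(P[...,1]<0)
        k,l,st,ce=cv2.connectedComponentsWithStats(m.astype(np.uint8))
        for i in range(1,k):
            if st[i,4]>15: print(n,nm,st[i,4],ce[i].round(1),rect(P[l==i]),np.median(z[l==i]).round(4))
    wh=(S<60)&(V>130)&reg&(z>.008)&(z<.062)&(P[...,1]<-.05)
    k,l,st,ce=cv2.connectedComponentsWithStats(wh.astype(np.uint8))
    for i in range(1,k):
        if st[i,4]>15: Q=P[l==i];u,s,vt=np.linalg.svd(Q-Q.mean(0));print(n,'white',st[i,4],ce[i].round(1),Q.mean(0).round(4),vt[2].round(2),s.round(3))
E
```

```text
scene det top (array([587.1,  25.7]), array([64.7, 57.3]), 8.4) 211 0.12821083252504784
scene cap 55 [213.3 269.9] (array([ 541.6, -277.8]), array([24.3, 16. ]), 31.3) 0.0641
scene white 24 [235.3 254.4] [ 0.5454 -0.2116  0.0554] [ 0.21  0.96 -0.2 ] [0.039 0.023 0.007]
scene white 144 [327.4 262.2] [ 0.7299 -0.0644  0.0385] [ 0.45 -0.87  0.18] [0.165 0.125 0.04 ]
scene white 80 [214.8 276.5] [ 0.5506 -0.2849  0.0489] [ 0.8  -0.57  0.19] [0.097 0.072 0.036]
scene white 653 [300.4 296.9] [ 0.7361 -0.1722  0.0175] [-0.  0. -1.] [0.686 0.664 0.066]
scene white 79 [200.4 298.5] [ 0.5637 -0.3441  0.0375] [0.84 0.54 0.02] [0.129 0.063 0.007]
side det top (array([579.9,  25.9]), array([75.6, 67. ]), 7.4) 577 0.12952793204037172
side lid 54 [0.5459 0.2311 0.2002] [0.701 0.107 0.705] [0.238 0.089 0.012] 0.16946442355642088 0.20753861760752956
side cap 84 [400.6 297.4] (array([ 539.7, -276.9]), array([26. , 15.8]), 32.8) 0.0658
side cap 33 [364.2 328.8] (array([ 432.7, -275.6]), array([17.6, 20.7]), 62.8) 0.061
side cap 23 [394.  371.6] (array([ 415.5, -373.7]), array([11.1, 15.3]), 27.9) 0.060
[... 517 characters left out ...]
406  0.0114] [ 0. -0.  1.] [0.981 0.349 0.02 ]
side white 145 [426.1 329.3] [ 0.5403 -0.3552  0.0367] [ 0.85  0.52 -0.01] [0.182 0.09  0.011]
wrist det top (array([583.7,  28.9]), array([78. , 68.8]), 8.0) 8433 0.12977166081673053
wrist white 24 [377.1 225.4] [ 0.6912 -0.0542  0.0474] [-0.77 -0.46  0.45] [0.016 0.009 0.002]
wrist white 1728 [390.1 298.6] [ 0.7196 -0.1678  0.0182] [0.02 0.02 1.  ] [1.245 0.755 0.124]
wrist white 210 [287.1 302.6] [ 0.5845 -0.1787  0.0117] [-0. -0. -1.] [0.482 0.108 0.012]
wrist white 567 [256.4 320.1] [ 0.5478 -0.186   0.0366] [-0.22 -0.97 -0.01] [0.359 0.174 0.02 ]
wrist white 57 [218.4 330.4] [ 0.4888 -0.2224  0.0116] [ 0.57  0.05 -0.82] [0.095 0.008 0.005]
```

Tester yaw is about +8°, with its origin near (0.570,0.128); the lid is open about 0.79 rad. I'm going above the lid with the fingers shut.

```bash
python3 -m jog '[[0,0,0,-0.04,0],[0,0.04,-0.02,-0.04,-0.1],[0,0.08,-0.04,-0.04,-0.14],[0,0.12,-0.06,-0.04,-0.14],[0,0.16,-0.079,-0.04,-0.14],[0,0.20,-0.079,-0.04,-0.14],[0,0.241,-0.079,-0.04,-0.14],[0,0.241,-0.079,-0.04,-0.14],[0,0.241,-0.079,-0.04,-0.14]]'
python3 - <<'E'
from h import *
c=snap('side');cv2.imwrite('pics/s1.png',cv2.resize(c['pixels'][100:260,200:400,::-1],None,fx=3,fy=3,interpolation=cv2.INTER_CUBIC))
E
```

```text
time_s: 1.05
position: [0.5456, 0.2417, 0.2709]
orientation: [0.655, 0.755, -0.0, -0.0]
ft_force: [0.6, -1.0, -0.6]
gripper_width: -0.0001
```

View pics/s1.png

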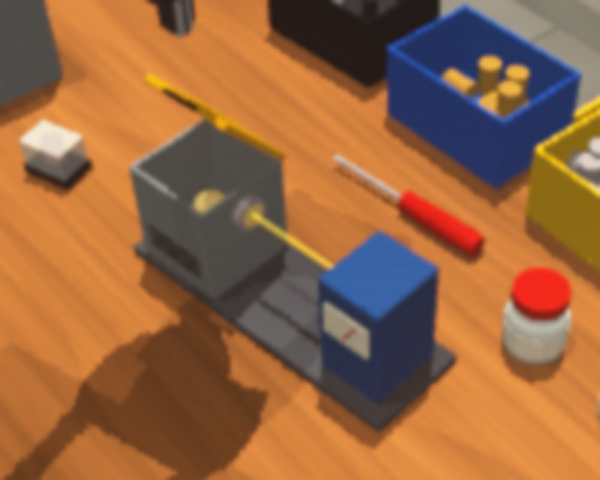

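The view shows the lid still open and the closed fingers (180,20) above it. Now I push along its arc.

```bash
python3 -m jog '[[0,0,0,0.035,0],[0,0,0,0.06,0],[0,0,-0.004,0.07,0],[0,0,-0.008,0.08,0],[0,0,-0.012,0.09,0],[0,0,-0.016,0.1,0],[0,0,-0.020,0.11,0],[0,0,-0.024,0.12,0],[0,0,-0.028,0.13,0],[0,0,-0.03,0.136,0],[0,0,-0.03,0.139,0]]'
```

```text
time_s: 2.2
position: [0.5157, 0.2367, 0.1315]
orientation: [0.656, 0.755, -0.0, -0.0]
ft_force: [-1.0, -1.5, 1.7]
gripper_width: 0.0002
```

```bash
python3 -m jog '[[0,0,0,0.001,0],[0,0,0,0.002,0],[0,0,0,0.003,0],[0,0,0,0.003,0]]'
```

```text
time_s: 2.6
position: [0.5166, 0.2369, 0.1299]
orientation: [0.656, 0.755, 0.0, 0.0]
ft_force: [-1.5, 0.1, 7.0]
gripper_width: -0.0003
```

Measured z is 0.1299 with 7 N, so the lid is on its stop (top 0.130). I'm retreating and going above the cell.

```bash
python3 -m jog '[[0,0,0,-0.05,0],[0,0,0,-0.1,0],[0.2,-0.03,0,-0.13,0.1],[0.55,-0.075,-0.007,-0.13,0.22],[0.55,-0.12,-0.012,-0.13,0.34],[0.55,-0.165,-0.016,-0.13,0.46],[0.55,-0.21,-0.02,-0.13,0.58],[0.55,-0.255,-0.025,-0.13,0.7],[0.55,-0.3,-0.03,-0.13,0.82],[0.55,-0.345,-0.035,-0.13,0.94],[0.55,-0.39,-0.04,-0.13,1.06],[0.55,-0.43,-0.044,-0.13,1.135]]'
python3 - <<'E'
from h import *
from scipy.spatial.transform import Rotation as R
o=arm.get_obs();r=R.from_quat(o['orientation']).as_matrix();print(r.T.round(3));p=o['position'];print(p, r.T@(np.array([.5407,-.2773,.25])-p))
E
```

```text
time_s: 3.8
position: [0.5326, -0.1975, 0.2596]
orientation: [0.96, 0.281, 0.0, 0.0]
ft_force: [0.9, 0.9, -0.8]
gripper_width: 0.0468
[[ 0.842  0.54   0.   ]
 [ 0.54  -0.842  0.001]
 [ 0.001 -0.    -1.   ]]
[ 0.5325788  -0.19748048  0.25962676] [-0.03626226  0.07156345  0.00966977]
```

```bash
python3 -m jog '[[0.55,-0.018,0.036,0.005,0],[0.55,-0.036,0.0715,0.01,0],[0.55,-0.036,0.0715,0.01,0],[0.55,-0.036,0.0715,0.01,0]]'
python3 - <<'E'
from h import *
c=snap('wrist');cv2.imwrite('pics/w1.png',c['pixels'][...,::-1])
snap('side');snap('scene')
s=load('side');P=cloud(s);h=cv2.cvtColor(s['pixels'],cv2.COLOR_RGB2HSV)
m=(h[...,0]>20)&(h[...,0]<30)&(h[...,1]>150)&(abs(P[...,1]-.24)<.09)&(abs(P[...,0]-.55)<.09)&(P[...,2]>.05)
Q=P[m];u,sv,vt=np.linalg.svd(Q-Q.mean(0));print('lid',m.sum(),Q.mean(0),vt[2],sv,np.median(Q[:,2]))
E
```

```text
time_s: 4.2
position: [0.5413, -0.2754, 0.249]
orientation: [0.959, 0.283, -0.0, -0.0]
ft_force: [-0.0, -0.3, -0.0]
gripper_width: 0.0469
lid 953 [0.5499566  0.23704594 0.12909077] [ 0.00956525 -0.05830175  0.99825318] [0.96639685 0.90144192 0.15539716] 0.12987901059207152
```

View pics/w1.png

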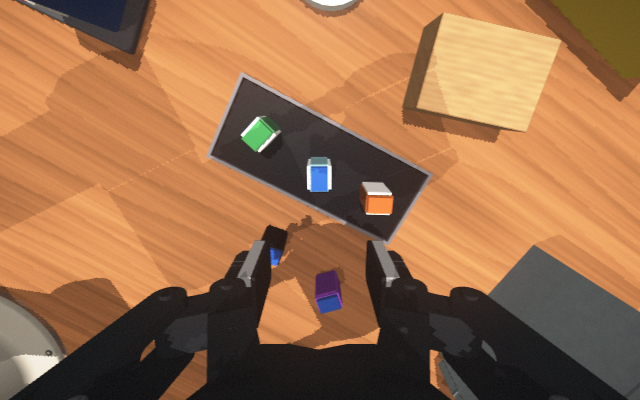

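Cell at (319,173): clear glass, blue cap, frosted faces left and right, so facing the jaws. The neighbours are clear of the fingers. The lid now measures flat at z 0.130. One precise measurement before the grasp.

```bash
python3 - <<'E'
from h import *
from scipy.spatial.transform import Rotation as R
c=load('wrist');P=cloud(c);h=cv2.cvtColor(c['pixels'],cv2.COLOR_RGB2HSV).astype(int);H,S,V=h[...,0],h[...,1],h[...,2]
o=arm.get_obs();r=R.from_quat(o['orientation']).as_matrix();p=o['position']
near=np.hypot(P[...,0]-.541,P[...,1]+.277)<.03
L=(P-p)@r  # tool axes
cap=near&(abs(P[...,2]-.066)<.004);wh=near&(S<60)&(V>140)&(P[...,2]>.04)&(P[...,2]<.063);al=near&(P[...,2]>.03)
for n,m in(('cap',cap),('white',wh),('all',al)):
    q=L[m];re=cv2.minAreaRect((q[:,:2]*1000).astype(np.float32));print(n,m.sum(),re,np.percentile(q,[2,98],axis=0).round(4).tolist(),np.median(P[m][:,2]))
for lo,hi in((-.02,-.008),(.008,.02)):
    q=L[wh];q=q[(q[:,1]>lo)&(q[:,1]<hi)];a=np.polyfit(q[:,0],q[:,1],1);print(len(q),q.mean(0),np.degrees(np.arctan(a[0])))
E
```

```text
cap 397 ((-2.232966423034668, 1.2030258178710938), (17.027772903442383, 26.097808837890625), 89.57221221923828) [[-0.0144, -0.0073, 0.1823], [0.0106, 0.0097, 0.1852]] 0.06581218839596081
white 203 ((-1.3652830123901367, 1.7500152587890625), (25.636171340942383, 28.35298728942871), 89.74015045166016) [[-0.0144, -0.0109, 0.1883], [0.0127, 0.0143, 0.2039]] 0.05800117214655243
all 17653 ((2.0908279418945312, 2.609710693359375), (56.03319549560547, 39.03062438964844), 89.33468627929688) [[-0.0082, -0.0233, -0.0966], [0.0203, 0.0277, 0.185]] 0.3309185776026654
78 [-0.00106455 -0.0097263   0.19253019] 0.34803931735669924
86 [0.00043663 0.01287321 0.19265712] -2.454008765415935
```

```bash
python3 -m jog '[[0.55,-0.002,0.0015,0.04,0],[0.55,-0.002,0.0015,0.08,0],[0.55,-0.002,0.0015,0.12,0],[0.55,-0.002,0.0015,0.15,0],[0.55,-0.002,0.0015,0.18,0],[0.55,-0.002,0.0015,0.2,0],[0.55,-0.002,0.0015,0.215,0],[0.55,-0.002,0.0015,0.225,0],[0.55,-0.002,0.0015,0.231,0],[0.55,-0.002,0.0015,0.231,0],[0.55,-0.002,0.0015,0.231,0]]'
python3 -m jog '[[0.45,0,0,0,0],[0.35,0,0,0,0],[0.2,0,0,0,0],[0,0,0,0,0],[0,0,0,0,0],[0,0,0,0,0],[0,0,0,0,0]]'
```

```text
time_s: 5.45
position: [0.541, -0.2772, 0.019]
orientation: [0.959, 0.284, 0.0, 0.0]
ft_force: [-0.6, -0.5, -0.2]
gripper_width: 0.0472
time_s: 6.15
position: [0.5408, -0.2772, 0.0189]
orientation: [0.959, 0.284, 0.0, 0.0]
ft_force: [-0.4, 1.2, 6.2]
gripper_width: 0.0253
```

```bash
python3 -m jog '[[0,0,0,-0.005,0],[0,0,0,-0.015,0],[0,0,0,-0.03,0],[0,0,0,-0.055,0],[0,0,0,-0.09,0],[0,0,0,-0.13,0],[0,0,0,-0.17,0],[0,0,0,-0.2,0],[0,0,0,-0.22,0],[0,0,0,-0.231,0],[0,0,0,-0.231,0]]'
python3 -m jog '[[0,0.010,-0.013,0,-0.03],[0,0.03,-0.04,0,-0.12],[0,0.054,-0.071,0,-0.24],[0,0.078,-0.103,0,-0.36],[0,0.102,-0.135,0,-0.48],[0,0.126,-0.167,0,-0.60],[0,0.15,-0.199,0,-0.72],[0,0.174,-0.231,0,-0.84],[0,0.198,-0.262,0,-0.96],[0,0.219,-0.290,0,-1.06],[0,0.234,-0.31,0,-1.11],[0,0.242,-0.32,0,-1.134]]'
python3 -m jog '[[0,0,0,0,0],[0,0,0,0,0],[0,0,0,0,0]]'
python3 - <<'E'
from h import *
for n in('wrist','side','scene'): snap(n)
w=load('wrist')['pixels'][...,::-1];cv2.imwrite('pics/w2.png',w)
E
```

```text
time_s: 7.25
position: [0.541, -0.2773, 0.2512]
orientation: [0.959, 0.284, 0.001, 0.001]
ft_force: [0.3, 0.3, -1.0]
gripper_width: 0.0254
time_s: 8.45
position: [0.5681, 0.1257, 0.2479]
orientation: [0.655, 0.756, -0.001, -0.001]
ft_force: [-0.4, -0.6, -0.7]
gripper_width: 0.0253
time_s: 8.75
position: [0.5692, 0.1222, 0.249]
orientation: [0.657, 0.754, -0.0, -0.0]
ft_force: [-0.4, -0.2, -0.7]
gripper_width: 0.0257
```

View pics/w2.png

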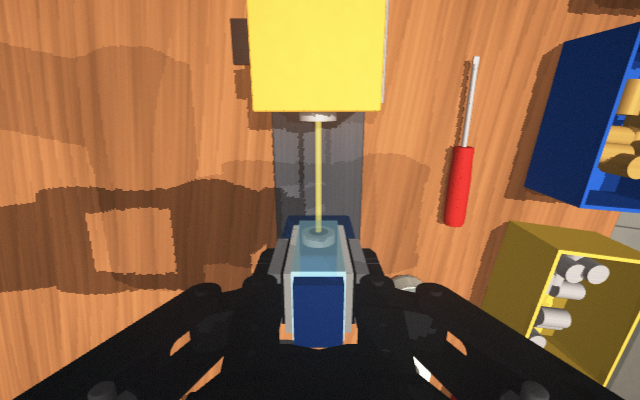

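Cell is held upright with fingers on the white faces, glass at (318,280). The beam (318,180) lies in line with it. Measuring the tester frame and the cell in tool axes.

```bash
cat > m.py <<'E'
from h import *
from scipy.spatial.transform import Rotation as R
o=arm.get_obs();r=R.from_quat(o['orientation']).as_matrix();p=o['position'];print('tcp',p,'jaw deg',np.degrees(np.arctan2(r[1,1],r[0,1])),'tilt',r[2])
c=load('wrist');P=cloud(c);h=cv2.cvtColor(c['pixels'],cv2.COLOR_RGB2HSV).astype(int);H,S,V=h[...,0],h[...,1],h[...,2]
L=(P-p)@r*1000
def fit(q,i,name):  # edge: line of q[:,i] vs other
    j=1-i;a=np.polyfit(q[:,j],q[:,i],1)
    for _ in range(3):
        e=abs(q[:,i]-np.polyval(a,q[:,j]));k=e<max(1.,2*np.median(e));a=np.polyfit(q[k,j],q[k,i],1)
    print(name,'slope deg',np.degrees(np.arctan(a[0])).round(2),'at mean',q[k].mean(0).round(2),len(q)); return a
yel=(H>22)&(H<32)&(S>120)&(abs(P[...,2]-.13)<.005)
cols=[u for u in range(255,380) if yel[:110,u].any()]
q=np.array([L[np.where(yel[:125,u])[0].max(),u] for u in cols]);fit(q,0,'lid front')
rows=range(20,100)
ql=np.array([L[v,np.where(yel[v])[0].min()] for v in rows]);qr=np.array([L[v,np.where(yel[v])[0].max()] for v in rows])
fit(ql,1,'lid L');fit(qr,1,'lid R')
pl=(abs(P[...,2]-.012)<.004)
for v0,v1 in((135,210),):
    A=np.array([L[v,np.where(pl[v,200:440])[0].min()+200] for v in range(v0,v1)]);B=np.array([L[v,np.where(pl[v,200:440])[0].max()+200] for v in range(v0,v1)])
    fit(A,1,'plate L');fit(B,1,'plate R')
bm=(abs(P[...,2]-.095)<.008)&(H>15)&(H<35);v,u=np.where(bm[125:215,300:340]);
if len(v)>20: fit(L[125:215,300:340][v,u],1,'beam')
# cell
v,u=np.where((S<50)&(V>90)&(np.hypot(L[...,0],L[...,1])<28)&(L[...,2]<60)&(L[...,2]>-60));q=L[v,u];print('white',len(q),np.percentile(q,[1,50,99],axis=0).round(1).tolist())
cap=(H>100)&(H<125)&(S>150)&(np.hypot(L[...,0],L[...,1])<28)&(L[...,2]<0)&(L[...,2]>-60);q=L[cap];print('cap',len(q),cv2.minAreaRect(q[:,:2].astype(np.float32)),np.percentile(q,[2,50,98],axis=0).round(1).tolist())
for n in('side','scene'):
    c=load(n);P=cloud(c);h=cv2.cvtColor(c['pixels'],cv2.COLOR_RGB2HSV).astype(int);H,S,V=h[...,0],h[...,1],h[...,2]
    b=(H>100)&(H<125)&(S>110)
    d=b&(abs(P[...,2]-.13)<.004)&(abs(P[...,0]-.58)<.06)&(abs(P[...,1]-.03)<.06)
    if d.sum()>30: print(n,'det',d.sum(),cv2.minAreaRect((P[d][:,:2]*1000).astype(np.float32)))
    L=(P-p)@r*1000;y=(H>20)&(H<32)&(S>150)&(abs(P[...,2]-.13)<.006)&(abs(P[...,0]-.55)<.09)&(abs(P[...,1]-.24)<.09)
    if y.sum()>30: print(n,'lid',y.sum(),cv2.minAreaRect((P[y][:,:2]*1000).astype(np.float32)),np.median(P[y][:,2]))
    m=b&(np.hypot(L[...,0],L[...,1])<30)&(L[...,2]<0)&(L[...,2]>-60)
    if m.any(): print(n,'cap',m.sum(),np.percentile(L[m],[2,50,98],axis=0).round(1).tolist())
    g=(np.hypot(L[...,0],L[...,1])<22)&(abs(L[...,1])<12)&(L[...,2]<40)&(L[...,2]>-25)
    if g.any(): print(n,'cell lowest',np.percentile(L[g][:,2],[90,98,99.5]))
E
python3 m.py
```

```text
tcp [0.56934558 0.12229478 0.24925725] jaw deg 7.882897427576311 tilt [-1.00531889e-04 -1.32547033e-04 -9.99999986e-01]
lid front slope deg 0.28 at mean [ 6.959e+01 -1.000e-02  1.196e+02] 125
lid L slope deg -0.0 at mean [106.38 -51.05 119.42] 80
lid R slope deg -0.13 at mean [106.63  50.07 119.89] 80
plate L slope deg -0.23 at mean [ -5.93 -54.2  238.72] 75
plate R slope deg -0.25 at mean [ -5.86  54.02 238.64] 75
beam slope deg -0.0 at mean [ 13.92   0.31 152.  ] 548
white 3262 [[-12.8, -17.5, -41.2], [11.6, 2.4, -31.0], [14.8, 19.7, 8.1]]
cap 3397 ((-0.4546470642089844, 1.024496078491211), (27.583858489990234, 17.582958221435547), 0.23458409309387207) [[-12.5, -7.3, -47.6], [2.0, 1.0, -46.5], [12.7, 9.4, -41.7]]
side det 584 ((579.32177734375, 24.96619415283203), (75.16875457763672, 66.33889770507812), 8.116249084472656)
side lid 931 ((551.64794921875, 240.24383544921875), (105.19786834716797, 104.63440704345703), 8.889819145202637) 0.12988642533772954
side cap 29 [[-14.4, -9.5, -48.7], [-9.4, 0.0, -46.7], [-1.5, 7.4, -43.3]]
side cell lowest [ 9.16213434 11.90736729 14.17940167]
scene det 336 ((584.3528442382812, 24.085647583007812), (67.9867935180664, 59.9855842590332), 7.954314231872559)
scene lid 814 ((560.2493896484375, 239.43060302734375), (88.15580749511719, 104.61641693115234), 8.298306465148926) 0.1279162327032456
scene cell lowest [11.24905685 15.59480289 15.91899463]
```

```bash
python3 -m jog '[[0,0.003,0,0.005,0],[0,0.006,0,0.02,0],[0,0.006,0,0.045,0],[0,0.006,0,0.07,0],[0,0.006,0,0.095,0],[0,0.006,0,0.115,0],[0,0.006,0,0.13,0],[0,0.006,0,0.145,0],[0,0.006,0,0.155,0],[0,0.006,0,0.163,0],[0,0.006,0,0.168,0],[0,0.006,0,0.168,0]]'
python3 -m jog '[[0,0,0,0,0],[0,0,0,0,0],[0,0,0,0,0]]'
python3 - <<'E'
from h import *
for n in('wrist','side','scene'): snap(n)
w=load('wrist')['pixels'][100:400,120:520,::-1];s=cv2.resize(load('side')['pixels'][120:250,235:365,::-1],(400,400),interpolation=cv2.INTER_CUBIC)[:300]
cv2.imwrite('pics/w3.png',np.hstack([w,s]))
E
python3 m.py
```

```text
time_s: 10.1
position: [0.5684, 0.1291, 0.0809]
orientation: [0.656, 0.754, -0.0, -0.0]
ft_force: [0.0, 0.1, -1.5]
gripper_width: 0.0252
time_s: 10.4
position: [0.5688, 0.1291, 0.0817]
orientation: [0.656, 0.755, 0.0, 0.0]
ft_force: [-0.9, -0.3, -1.3]
gripper_width: 0.0256
tcp [0.56860568 0.12911342 0.08152152] jaw deg 7.965762320515794 tilt [ 4.32150780e-06  3.56821710e-04 -9.99999936e-01]
lid front slope deg 0.06 at mean [ 66.82   1.05 -48.36] 125
lid L slope deg 0.91 at mean [ 84.17 -50.59 -48.26] 80
lid R slope deg -1.53 at mean [ 84.23  49.86 -47.97] 80Traceback (most recent call last):
  File "m.py", line 19, in <module>
    A=np.array([L[v,np.where(pl[v,200:440])[0].min()+200] for v in range(v0,v1)]);B=np.array([L[v,np.where(pl[v,200:440])[0].max()+200] for v in range(v0,v1)])
                    ~~~~~~~~~~~~~~~~~~~~~~~~~~~~~~^^
    return umr_minimum(a, axis, None, out, keepdims, initial, where)
ValueError: zero-size array to reduction operation minimum which has no identity
```

View pics/w3.png

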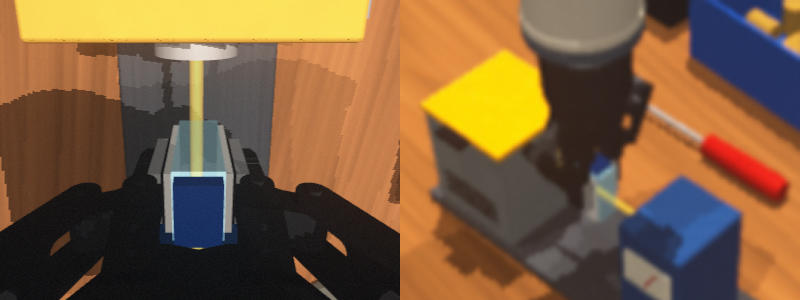

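The left half shows the cell at (198,170), beam (197,90) through its middle and the lens mount centred at (196,50); the right half shows the lid flat and the beam entering the glass. The code's lid rows were clipped, so I'm redoing that measurement.

```bash
python3 - <<'E'
s=open('m.py').read()
s=s.replace("range(255,380) if yel[:110,u].any()","range(180,440) if yel[:160,u].any()").replace("yel[:125,u]","yel[:160,u]").replace("rows=range(20,100)","rows=range(90,130)")
a=s.index("pl=(abs");b=s.index("# cell")
s=s[:a]+"""
bm=(H>15)&(H<35)&(S>60)&(abs(L[...,1])<8)&(L[...,0]>17)&(L[...,0]<45)&(abs(P[...,2]-.095)<.01)
q=L[bm];fit(q,1,'beam');print('beam y',np.percentile(q,[3,50,97],axis=0).round(2).tolist())
mt=(S<60)&(V>60)&(abs(P[...,2]-.105)<.012)&(abs(L[...,1])<25)&(L[...,0]>40)&(L[...,0]<68);q=L[mt]
if len(q): print('mount',len(q),np.percentile(q,[2,50,98],axis=0).round(1).tolist())
"""+s[b:]
open('m.py','w').write(s)
E
python3 m.py
```

```text
tcp [0.56860568 0.12911342 0.08152152] jaw deg 7.965762320515794 tilt [ 4.32150780e-06  3.56821710e-04 -9.99999936e-01]
lid front slope deg -0.02 at mean [ 62.99  -1.17 -48.21] 260
lid L slope deg -0.39 at mean [ 70.85 -50.65 -48.34] 40
lid R slope deg -1.02 at mean [ 70.9   50.05 -48.08] 40
beam slope deg -0.42 at mean [ 31.46   0.44 -15.73] 869
beam y [[17.83, -2.47, -17.08], [31.55, 0.5, -15.76], [44.24, 3.08, -13.87]]
mount 1190 [[53.2, -14.4, -31.0], [55.9, 0.3, -28.8], [58.9, 15.2, -20.6]]
white 2553 [[-12.9, -13.7, -41.7], [11.9, 8.9, -36.9], [15.0, 19.9, 10.0]]
cap 3415 ((-0.4358835220336914, 1.29819917678833), (27.49944496154785, 18.069435119628906), 0.47935885190963745) [[-12.4, -7.0, -48.1], [2.0, 1.4, -47.0], [12.8, 9.8, -42.2]]
side det 561 ((580.4207153320312, 25.543254852294922), (75.41567993164062, 67.25797271728516), 8.179057121276855)
side lid 828 ((550.3762817382812, 240.17066955566406), (104.3666763305664, 104.60240936279297), 6.887636184692383) 0.12985124804713583
side cap 20 [[-13.7, -6.5, -49.3], [-9.2, 1.6, -46.6], [-2.7, 7.4, -43.7]]
side cell lowest [10.20722824 12.21308555 13.34989907]
scene det 366 ((586.5182495117188, 24.364147186279297), (71.3723373413086, 61.056583404541016), 9.09115982055664)
scene lid 596 ((563.4423217773438, 240.44830322265625), (80.15924835205078, 104.80548095703125), 7.742491722106934) 0.1278328691718828
scene cell lowest [ 7.55295152 14.07812661 15.50670118]
```

Along the beam the cell is centred: lid front at 63.0 mm (63 nominal) and mount face at about 55. Height is right too, with cell mid and beam both about −14 mm in tool z. Sideways the beam lies about 0.7 mm to −y of the cell, so I trim that.

```bash
python3 -m jog '[[0,0,-0.0007,0,0],[0,0,-0.0007,0,0],[0,0,-0.0007,0,0],[0,0,-0.0007,0,0],[0,0,-0.0007,0,0]]'
python3 - <<'E'
from h import *
for n in('wrist','side','scene'): snap(n)
cv2.imwrite('pics/f.png',load('side')['pixels'][...,::-1])
E
python3 m.py | head -9
```

```text
time_s: 11.05
position: [0.5678, 0.129, 0.0813]
orientation: [0.656, 0.755, -0.0, -0.0]
ft_force: [0.1, -0.7, -1.6]
gripper_width: 0.0252
tcp [0.56782487 0.12897407 0.08125987] jaw deg 7.963932807617033 tilt [-5.18675157e-06 -3.09445936e-06 -1.00000000e+00]
lid front slope deg 0.06 at mean [ 63.    -1.31 -48.42] 260
lid L slope deg -0.17 at mean [ 70.88 -49.79 -48.75] 40
lid R slope deg -0.17 at mean [ 70.93  50.85 -48.3 ] 40
beam slope deg -0.65 at mean [ 31.48   1.13 -15.99] 860
beam y [[17.82, -1.76, -17.35], [31.75, 1.2, -16.06], [44.16, 3.79, -14.27]]
mount 1207 [[53.3, -13.5, -31.4], [55.9, 0.8, -29.0], [58.9, 16.1, -20.5]]
white 2556 [[-12.9, -13.8, -41.7], [11.8, 9.1, -36.6], [15.0, 19.7, 9.6]]
cap 3419 ((-0.08474159240722656, 1.062023639678955), (18.051265716552734, 27.532625198364258), 89.8547592163086) [[-12.5, -7.2, -47.9], [2.0, 1.2, -46.8], [12.7, 9.6, -42.0]]
```

View pics/f.png

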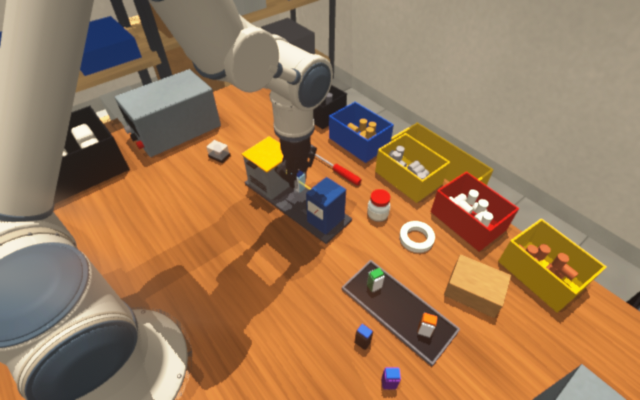

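Beam (y 1.1–1.2 mm) and cell (1.1–1.2 mm) now agree. The picture shows the lid shut (265,155), the green (376,280) and amber (428,323) cells in place, and everything else as before. Handing in.

```bash
python3 -c "
from bench import arm
print(arm.job_done())"
```

```text
the job is handed in; nothing more can be done
None
```

I pushed the lamp house lid shut first. I then picked the blue-capped clear cell by its two frosted faces, and the gripper now holds it upright in the middle of the gap. The job was handed in at about 11 s on the robot's clock; no verdict is reported.

**Lid:** it met its stop at 7 N, and its top measured 0.130 m above the bench, which is the shut height.

**Cell in the beam:**
- **Sideways:** the cell's centre was about 0.7 mm off the beam. I trimmed that, and the two then agreed to about 0.1 mm.
- **Along the beam:** it is centred in the gap, with the lid's front edge at 63.0 mm against 63 nominal.
- **Height:** the middle of the glass and the beam agreed to about 0.5 mm.
- **Squareness:** within about 0.3° by the lid edges and the cap. The fitted slope of the beam rod itself read −0.65° in the last check.

**Disagreements:** the scene and side cameras put the tester a few mm away from where the wrist camera did. I used the wrist camera because it sees the cell and the beam together. All positions rest on a calibration good to about 2 mm.

**Rest of the bench:** in the last picture the other cells and objects stood where they were. I judged this by eye and did not measure it.

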